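# Slide the battery tray home under the remote holder

### The job

The dark-wood battery tray lies loose beside the television remote holder. Take it by its upright pull, lay its left side gently against the guide strip that sticks out in front of the holder, and slide it level along the strip into the hidden bay, pull towards the robot, until it is fully home against the back stop; then set it flat on the table and let go. Do not force it against the wood (stay under 25 N) and leave the other things where they are.

Things in the scene. Friction and masses are not known exactly. Their poses are not given: they have to be found in the camera images.
- tray: Loose dark-wood battery tray, about 0.25 kg: open box 100 long (x), 110 wide (y), 22 high, walls 5, three battery cells fixed in it. Origin: centre of its underside, at table height when flat. On its -x face an upright flat wooden pull: 12 thick (y), 36 long (x from -86 to -50), 46 high from the underside. The +x end is the nose that enters the bay first.
- tray_pull (a point): Where to hold the pull: middle of its length and thickness, 68 to -x of the tray's origin and 34 above its underside; axes as the tray. Pinch the 12 mm thickness from above, fingers at its two y sides; 45 of opening is plenty. The grip keeps the tray square to the gripper. Pressed down, it drags hard on the table (friction about 0.6), which masks the touch; carry it 3 to 4 clear instead.
- holder: Fixed wooden television remote holder, 180 wide (y), 130 deep. Origin: on the table under the middle of its deck's front edge; +x runs into the bay, +y to the left looking in. The tray slides on the table top into the bay under the deck. Fully home, the tray's origin is 50 inside (x = +50), same heading, its -x face flush with the deck edge, the pull still outside.
- deck_edge (a point): Middle of the deck's front edge, upper face, 40 above the table; axes as the holder. The deck's underside is 30 above the table, so 8 above a tray that lies flat. An upright box with two remotes standing in it (up to 156 high) begins 72 behind the edge.
- strip_nominal (a point): Nominal front end of the guide strip's inner face. Two rigid runners, 8 thick, 14 high, 114 apart, run along holder x. The left is the guide strip: from 70 in front of the deck edge to the back stop. The right starts 5 inside, square end. Fitted by eye: both together really lie up to 16 to either side (y) of nominal (inner face y = 41 to 73), not measured: find by touch.
- back_stop (a point): Middle of the rigid back stop's face, 100 behind the deck edge, hidden under the deck, 15 above the table; axes as the holder. Tray contact with strip, runners or stop must stay under 25 N: 2 to 4 N sideways is enough to follow the strip (ease off when it grows), 5 to 8 N forward tells that the stop is reached.
- ashtray: Bystander, loose, leave alone: round clear-glass ashtray, open-topped, 104 across, 32 high. Origin: centre of its underside.
- vase: Bystander, loose, leave alone: white ceramic vase, 100 across, 180 high. Origin: centre of its underside.
- lighter_case: Bystander, loose, leave alone: flat black plastic lighter case 60 x 36 x 20 with a small grey press button on top. Origin: centre of its underside.
- bell: Bystander, loose, leave alone: small steel hand bell standing mouth down, 60 across, 47 high with its wooden stub. Origin: centre of its underside.
- remote: Bystander, loose, leave alone: black television remote lying flat, 160 x 44 x 18. Origin: centre of its underside.
- mug: Bystander, loose, leave alone: blue ceramic mug, 76 across, 90 high, handle to its +y. Origin: centre of its underside.
- coasters: Bystander, loose, leave alone: round stack of cork coasters, 90 across, 24 high. Origin: centre of its underside.

How it is judged:
By the outcome, as a careful person would: the job done as asked, in the order asked, and still so for the second after the job is handed in, with the robot touching nothing.
It also fails if it takes over 61 s, if anything falls off the work surface, if the arm or the gripper's body presses on something with over 40 N, if the wrist force passes 120 N, or if a joint passes its speed limit or range.

### The arm

A 6-joint arm with a two-finger parallel gripper is mounted at the origin on the work surface. World frame = base frame: x ahead of the robot, y to its left, z up, the work surface at z = 0. Lengths are in m, angles in rad, forces in N, time in s.
With the tool pointing down it reaches from about 0.4 to 0.825 m from the base axis. Payload 7 kg.
Tool frame: the origin (TCP) lies on the centre line of the jaws, within the pads' length; the fingertips stand 22 mm ahead of it and the grasp point (between the pads) lies 3 mm ahead of it; z points along the fingers, y is the line along which they close (so a half turn about z gives the same grasp; the last joint's range is limited). The gripper opens to 88 mm and grips with 3 to 60 N. Pads are 19 mm wide; open, the fingers measure 130 mm over their backs; the gripper's body (78 mm by 193 mm) begins 47 mm behind the grasp point.
Start: joints at [-1.048, 0.359, 0.012, 0, -1.224, -0.288], TCP at [0.157, -0.656, 0.249] pointing down, gripper open.
Joint ranges: [-3.07, 3.07], [-1.43, 2.12], [-1.02, 1.25], [-3.03, 1.67], [-3.05, -0], [-3.03, 3.03]. Speed limits (rad/s): [2.39, 2.39, 3.01, 3.14, 3.14, 3.14].

### API

Orientations are given as [roll, pitch, yaw] about the fixed x, y, z axes, in that order (R = Rz(yaw) Ry(pitch) Rx(roll)).
In Python, from station import monitor, viewer, order gives the robot as it stands. The module is installed in compiled form; this text tells all that it offers.
- The arm moves only by the tool servo_tool, never from a script. Its argument "targets" is a list of rows, each an object with "angular": the turn, a rotation vector about the tool's x, y, z in degrees, a list of three; "xyz": the shift along the tool's x, y, z in cm, a list of three; "claw": the finger opening in cm, from 0 to 8.76. A call has 1 to 20 rows; each row shifts and turns the commanded pose from where the row before left it, along the tool's axes as they then stand; what a row does not reach is not made up. A row lasts 1/10 s, in which the tool goes at most 50 mm and 8.59 degrees, less where a joint would pass 70% of its speed; a pose out of reach is approached as far as the arm can. A call is refused whole if a number of a shift passes 5 or a number of a turn 8.59, either way. A call with a gripper value outside its range is refused whole. The fingers move at their own pace and stop on an object; "force" is the grip in N (left out, the last holds). Time passes only in rows, so rows that do not move let the fingers close. It gives the time, the measured TCP pose, the force, the opening and the grip force at its end, in the units of the state.
- monitor.get_state(): the state, without advancing time (a new reading comes with each control period).
- viewer.grab_frame(name): name is "side" or "top"; returns a dict with "color" (480x640x3 uint8, blue, green, red), "fovy" (degrees; the focal length in pixels is half the picture's height over the tangent of half this angle, whatever the lens; pixels are square), "cx", "cy" (the principal point, pixels), "k1" (the pictures are not rectified: a ray, as slopes to the right and down, at radius r is drawn at 1 + k1 r^2 times it, then the intrinsics apply), "R" (3x3) and "t" (3): a world point X has camera coordinates R X + t. Camera axes: x right, y down, z forward; pixel columns grow to the right and rows downward; lengths in m; the calibration is good to about 2 mm. A picture is of the moment at which its call begins. There is no depth.
- order.job_done(): hands the job in; it is judged then, once.
The state is a dict: "t": time; "q": joint angles; "qd": joint speeds; "joint_efforts": joint torques, N m; "eef_pos": TCP position; "ee_rot": TCP orientation; "force": force on the tool from outside, world axes, zero at the start; "moment": the same for the moment, N m; "width": finger opening in m; "gripper_force": force on a finger pad.
Only numpy, scipy, OpenCV 4.12 (cv2) and the standard library are available. Lean on these libraries where they do the work, as an engineer would, in place of code of your own. Each camera call takes 0.05 s, during which the arm holds its last target. There are 200 camera calls.

## Working session

There is one attempt and no reset: what is moved stays moved. The work goes in short steps, Python scripts to look and compute and a tool call to move; the robot and the scene stay as the last step left them, time stands still between calls to the robot, and variables do not carry over. Pictures are saved under pics/ and viewed, at most 10 in all, crops included, and the job is handed in when it is done.

Besides the shell and the picture viewer there is one more tool, called as name(argument=value, ...) on one line, values as JSON. servo_tool: Moves the arm, as the interface text tells. Its arguments: {"type":"object","properties":{"targets":{"type":"array"},"force":{"type":"number"}},"required":["targets"]}

```bash
mkdir -p pics; cat > h.py <<'E'
import numpy as np, cv2, pickle
from station import monitor, viewer, order
def grab(n,f):
    d=viewer.grab_frame(n); cv2.imwrite('pics/'+f+'.png',d['color']); pickle.dump(d,open('pics/'+f+'.pkl','wb')); return d
def load(f): return pickle.load(open('pics/'+f+'.pkl','rb'))
def foc(d): return 240/np.tan(np.radians(d['fovy'])/2)
def ray(d,u,v):
    f=foc(d); p=np.array([(u-d['cx'])/f,(v-d['cy'])/f]); q=p.copy()
    for _ in range(30): q=p/(1+d['k1']*(q@q))
    R=np.array(d['R']);t=np.array(d['t']); return -R.T@t, R.T@np.array([q[0],q[1],1])
def onz(d,u,v,z):
    c,r=ray(d,u,v); return c+r*(z-c[2])/r[2]
def proj(d,X):
    x=np.array(d['R'])@np.array(X)+np.array(d['t']); q=x[:2]/x[2]; q=q*(1+d['k1']*(q@q)); return q*foc(d)+[d['cx'],d['cy']]
E
python3 - <<'E'
from h import *
for n in('side','top'):
    d=grab(n,n+'0'); print(n,d['fovy'],d['k1'],-np.array(d['R']).T@d['t'],np.array(d['R']).round(2).tolist())
print(monitor.get_state())
E
```

```text
side 52.99457751202141 -0.10899441697750381 [0.30980844 0.62921702 0.89658835] [[-0.89, -0.46, 0.02], [-0.36, 0.67, -0.64], [0.29, -0.58, -0.77]]
top 47.75918127765605 -0.03185736419110655 [ 0.38721207 -0.02137873  1.14288514] [[-0.01, -1.0, 0.0], [-0.98, 0.01, -0.21], [0.21, -0.0, -0.98]]
{'t': 0.1, 'q': array([-1.04787125e+00,  3.59359162e-01,  1.11881947e-02, -2.86999519e-04,
       -1.22411887e+00, -2.88078211e-01]), 'qd': array([ 0.00029677, -0.00207328,  0.00266169,  0.00105933, -0.00168917,
        0.00089863]), 'joint_efforts': array([-1.08100619e-03, -5.84166133e+01,  2.93748933e+01,  7.01544553e+00,
        1.01290934e-02, -6.95118842e-05]), 'eef_pos': array([ 0.15693759, -0.65610306,  0.24770826]), 'ee_rot': array([ 3.14008403e+00, -1.65663052e-04, -2.90684338e+00]), 'force': array([-0.18185174, -0.56903523, -0.01976902]), 'moment': array([-0.00685178, -0.02373098,  0.02965069]), 'gripper_force': 0.0, 'width': 0.08765007312970446}
```

View pics/top0.png

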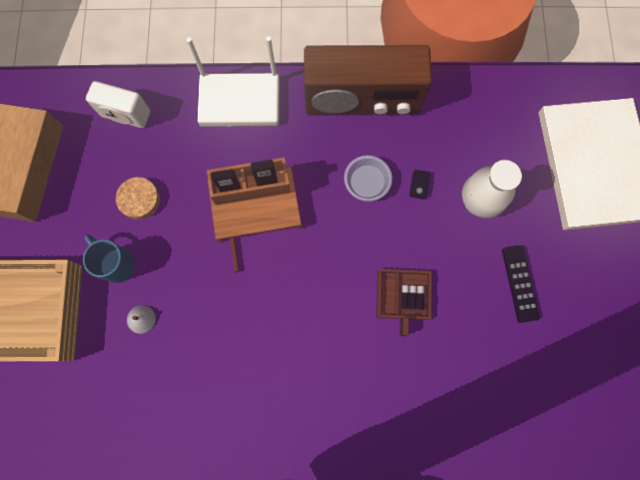

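View pics/side0.png

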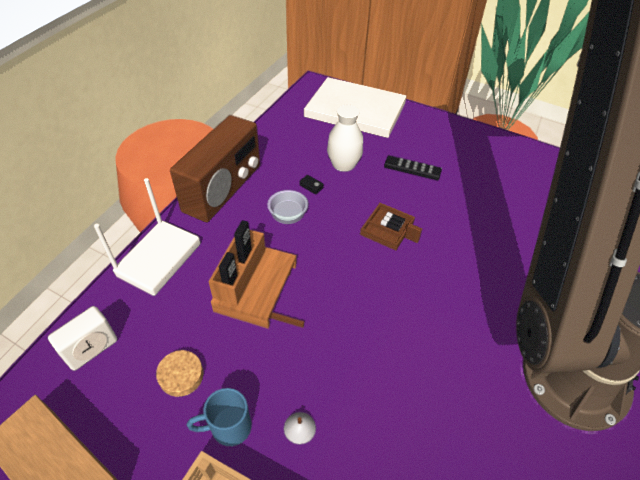

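The top view shows the holder with its deck front edge at about (215,237)–(300,229) and the strip ending at (237,270). The tray is at about (405,295) with its pull at (404,326). The side view agrees. I'll enlarge the holder and tray next.

```bash
python3 - <<'E'
from h import *
d=load('top0')['color']
a=cv2.resize(d[150:280,195:315],None,fx=4,fy=4,interpolation=cv2.INTER_CUBIC)   # 480x520
b=cv2.resize(d[260:345,365:445],None,fx=4,fy=4,interpolation=cv2.INTER_CUBIC)  #320x340
c=np.zeros((520,800,3),np.uint8);c[:,:480]=a;c[:340,480:]=b
cv2.imwrite('pics/crop1.png',c)
E
```

```text
(no output)
```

View pics/crop1.png

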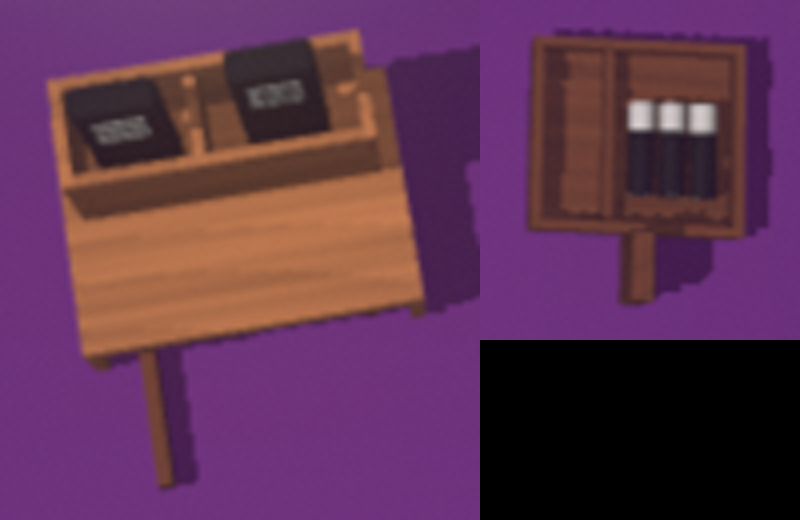

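Crop positions: deck edge from (83,354) to (425,302), strip end from (159,487) to (172,484). The tray rim corners are (531,38), (747,45), (743,237) and (528,230), and the pull's end is at (640,300).

```bash
cat >> h.py <<'E'
def fit(d,L,U,x0):
    from scipy.optimize import least_squares
    L=np.array(L,float)
    def W(p):
        c,s=np.cos(p[2]),np.sin(p[2]); return np.c_[p[0]+c*L[:,0]-s*L[:,1],p[1]+s*L[:,0]+c*L[:,1],L[:,2]]
    r=least_squares(lambda p:(np.array([proj(d,X) for X in W(p)])-U).ravel(),x0,loss='soft_l1')
    return r.x,r.fun.reshape(-1,2)
E
python3 - <<'E'
from h import *
d=load('top0')
A=lambda p:[195+p[0]/4-.4,150+p[1]/4-.4]; B=lambda p:[365+(p[0]-480)/4-.4,260+p[1]/4-.4]
np.set_printoptions(precision=4,suppress=True)
print('deck',onz(d,*A((83,354)),.04),onz(d,*A((425,302)),.04))
sI=onz(d,*A((172,484)),.014);sO=onz(d,*A((159,487)),.014);print('strip',sI,sO, onz(d,*A((158,352)),.014))
x,f=fit(d,[(0,.09,.04),(0,-.09,.04)],[A((83,354)),A((425,302))],[.6,.2,.1]);print('holder',x,np.degrees(x[2]));print(f)
c,s=np.cos(x[2]),np.sin(x[2]);R=np.array([[c,s],[-s,c]]);print('strip in holder',R@(sI[:2]-x[:2]),R@(sO[:2]-x[:2]))
x,f=fit(d,[(.05,.055,.022),(.05,-.055,.022),(-.05,-.055,.022),(-.05,.055,.022),(-.086,-.006,.046)],[B(p) for p in((531,38),(747,45),(743,237),(528,230),(653,290))],[.6,-.2,0]);print('tray',x,np.degrees(x[2]));print(f)
c,s=np.cos(x[2]),np.sin(x[2]);print('pull',x[:2]-.068*np.array([c,s]))
E
```

```text
deck [0.6291 0.1935 0.04  ] [0.6555 0.0152 0.04  ]
strip [0.5643 0.1494 0.014 ] [0.5628 0.1562 0.014 ] [0.6355 0.1585 0.014 ]
holder [0.6423 0.1044 0.1471] 8.42542391891792
[[ 0.0443 -0.0052]
 [-0.0444  0.0068]]
strip in holder [-0.0705  0.0559] [-0.071   0.0629]
tray [ 0.5123 -0.1973 -0.0508] -2.9093826109059218
[[ 0.4029 -0.5517]
 [-1.0783 -0.1183]
 [-0.0954  0.0154]
 [ 0.1619 -0.4465]
 [ 0.2915  3.097 ]]
pull [ 0.4444 -0.1938]
```

```bash
cat >> h.py <<'E'
from scipy.spatial.transform import Rotation as Ro
def plan(xyz,yaw):  # yaw of the tray/holder axes; turn first, then shift
    s=monitor.get_state(); R=Ro.from_euler('xyz',s['ee_rot']); T=Ro.from_euler('xyz',[np.pi,0,np.pi+yaw])
    print('turn',np.degrees((R.inv()*T).as_rotvec()).round(2),'shift cm',(T.inv().apply(np.array(xyz)-s['eef_pos'])*100).round(2))
E
python3 -c "
from h import *
plan([.444,-.194,.13],-.0508)"
```

```text
turn [ 0.08 -0.02 16.36] shift cm [-26.32  47.61  11.77]
```

servo_tool(targets=[{"angular": [0, 0, 8.2], "xyz": [0, 0, 0], "claw": 5}, {"angular": [0, 0, 8.2], "xyz": [0, 0, 0], "claw": 5}, {"angular": [0, 0, 0], "xyz": [-2.2, 3.97, 0.98], "claw": 5}, {"angular": [0, 0, 0], "xyz": [-2.2, 3.97, 0.98], "claw": 5}, {"angular": [0, 0, 0], "xyz": [-2.2, 3.97, 0.98], "claw": 5}, {"angular": [0, 0, 0], "xyz": [-2.2, 3.97, 0.98], "claw": 5}, {"angular": [0, 0, 0], "xyz": [-2.2, 3.97, 0.98], "claw": 5}, {"angular": [0, 0, 0], "xyz": [-2.2, 3.97, 0.98], "claw": 5}, {"angular": [0, 0, 0], "xyz": [-2.2, 3.97, 0.98], "claw": 5}, {"angular": [0, 0, 0], "xyz": [-2.2, 3.97, 0.98], "claw": 5}, {"angular": [0, 0, 0], "xyz": [-2.2, 3.97, 0.98], "claw": 5}, {"angular": [0, 0, 0], "xyz": [-2.2, 3.97, 0.98], "claw": 5}, {"angular": [0, 0, 0], "xyz": [-2.2, 3.97, 0.98], "claw": 5}, {"angular": [0, 0, 0], "xyz": [-2.2, 3.97, 0.98], "claw": 5}, {"angular": [0, 0, 0], "xyz": [0, 0, 0], "claw": 5}, {"angular": [0, 0, 0], "xyz": [0, 0, 0], "claw": 5}])

```text
t: 1.7
eef_pos: [0.4453, -0.1932, 0.1305]
ee_rot: [3.142, -0.001, 3.093]
force: [-0.5, -1.4, 0.1]
width: 0.0501
gripper_force: 0.0
```

```bash
python3 - <<'E'
from h import *
plan([.444,-.194,.037],-.0508)
d=grab('side','side1'); a=d['color']; p=proj(d,[.444,-.194,.05]).astype(int); print(p)
x,y=p[0]-90,p[1]-70
cv2.imwrite('pics/crop2.png',cv2.resize(a[y:y+140,x:x+190],None,fx=4,fy=4,interpolation=cv2.INTER_CUBIC));print(x,y)
for X in ([.444,-.194,.046],[.426,-.193,.046],[.462,-.195,.046]): print((proj(d,X)-[x,y])*4)
E
```

```text
turn [ 0.   -0.07  0.12] shift cm [ 0.13 -0.08  9.35]
[415 224]
325 154
[361.82602826 284.64271238]
[389.18297193 296.18807645]
[334.68212017 273.20137885]
```

View pics/crop2.png

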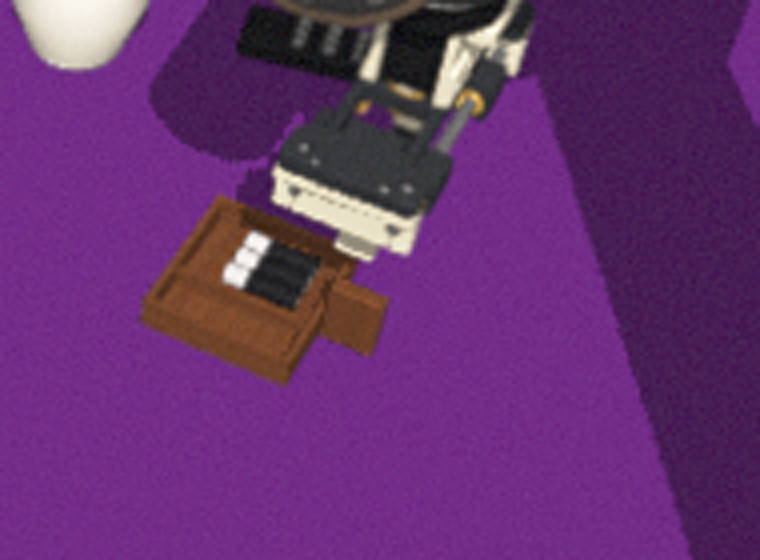

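The crop shows the pull's top edge from (335,283) to (388,298). That matches the prediction to within about 2 mm, so I'll descend and grip.

servo_tool(targets=[{"angular": [0, 0, 0], "xyz": [0.1, -0.1, 3], "claw": 5}, {"angular": [0, 0, 0], "xyz": [0, 0, 3], "claw": 5}, {"angular": [0, 0, 0], "xyz": [0, 0, 2], "claw": 5}, {"angular": [0, 0, 0], "xyz": [0, 0, 1.35], "claw": 5}, {"angular": [0, 0, 0], "xyz": [0, 0, 0], "claw": 5}, {"angular": [0, 0, 0], "xyz": [0, 0, 0], "claw": 0}, {"angular": [0, 0, 0], "xyz": [0, 0, 0], "claw": 0}, {"angular": [0, 0, 0], "xyz": [0, 0, 0], "claw": 0}, {"angular": [0, 0, 0], "xyz": [0, 0, 0], "claw": 0}, {"angular": [0, 0, 0], "xyz": [0, 0, 0], "claw": 0}, {"angular": [0, 0, 0], "xyz": [0, 0, 0], "claw": 0}], force=35)

```text
t: 2.85
eef_pos: [0.4445, -0.1951, 0.0379]
ee_rot: [-3.142, 0.001, 3.09]
force: [-0.3, 2.1, 5.1]
width: 0.0118
gripper_force: 34.9
```

servo_tool(targets=[{"angular": [0, 0, 0], "xyz": [0, 0, -0.5], "claw": 0}, {"angular": [0, 0, 0], "xyz": [0, 0, -1], "claw": 0}, {"angular": [0, 0, 0], "xyz": [0, 0, 0], "claw": 0}], force=50)

```text
t: 3.15
eef_pos: [0.4448, -0.1953, 0.0537]
ee_rot: [-3.141, 0.002, 3.09]
force: [-0.2, -0.7, -1.8]
width: 0.0119
gripper_force: 49.9
```

```bash
cat >> h.py <<'E'
HO=np.array([.6423,.1044]); HY=.1471
def H(x,y): c,s=np.cos(HY),np.sin(HY); return HO+[c*x-s*y,s*x+c*y]
def inH(p): c,s=np.cos(HY),np.sin(HY); q=np.array(p[:2])-HO; return np.array([c*q[0]+s*q[1],-s*q[0]+c*q[1]])
E
python3 - <<'E'
from h import *
s=monitor.get_state();print(s['eef_pos'],s['force'],s['width'])
plan([*H(-.137,-.022),.0525],HY)
E
```

```text
[ 0.44477128 -0.19529175  0.05373434] [-0.21137066 -0.72036131 -1.83991117] 0.01189483761053913
turn [ -0.02   0.1  -11.36] shift cm [-10.23  24.55   0.12]
```

servo_tool(targets=[{"angular": [0, 0, -3.8], "xyz": [0, 0, 0], "claw": 0}, {"angular": [0, 0, -3.8], "xyz": [0, 0, 0], "claw": 0}, {"angular": [0, 0, -3.8], "xyz": [0, 0, 0], "claw": 0}, {"angular": [0, 0, 0], "xyz": [-0.5, 1.2, 0], "claw": 0}, {"angular": [0, 0, 0], "xyz": [-1, 2.4, 0], "claw": 0}, {"angular": [0, 0, 0], "xyz": [-1, 2.4, 0], "claw": 0}, {"angular": [0, 0, 0], "xyz": [-1, 2.4, 0], "claw": 0}, {"angular": [0, 0, 0], "xyz": [-1, 2.4, 0], "claw": 0}, {"angular": [0, 0, 0], "xyz": [-1, 2.4, 0], "claw": 0}, {"angular": [0, 0, 0], "xyz": [-1, 2.4, 0], "claw": 0}, {"angular": [0, 0, 0], "xyz": [-1, 2.4, 0], "claw": 0}, {"angular": [0, 0, 0], "xyz": [-1, 2.4, 0], "claw": 0}, {"angular": [0, 0, 0], "xyz": [-1, 2.4, 0], "claw": 0}, {"angular": [0, 0, 0], "xyz": [-0.7, 1.7, 0], "claw": 0}, {"angular": [0, 0, 0], "xyz": [0, 0, 0], "claw": 0}, {"angular": [0, 0, 0], "xyz": [0, 0, 0], "claw": 0}])

```text
t: 4.75
eef_pos: [0.5086, 0.0625, 0.0523]
ee_rot: [-3.142, -0.001, -2.994]
force: [0.1, -0.9, -1.6]
width: 0.0115
gripper_force: 49.9
```

```bash
python3 - <<'E'
from h import *
s=monitor.get_state();print(s['eef_pos'],s['force'],s['width'],inH(s['eef_pos']))
plan([*H(-.137,-.022),.0415],HY)
a=grab('top','top2')['color'][150:330,190:360]; b=grab('side','side2')['color'][215:355,195:395]
cv2.imwrite('pics/c3.png',cv2.resize(np.vstack([cv2.resize(a,(170*2,180*2)),cv2.resize(b,(340,238))]) if 0 else a,None,fx=3.3,fy=3.3,interpolation=cv2.INTER_CUBIC))
cv2.imwrite('pics/c4.png',cv2.resize(b,None,fx=4,fy=4,interpolation=cv2.INTER_CUBIC))
E
```

```text
[0.50857145 0.06250623 0.05227981] [ 0.10294401 -0.87247733 -1.55160708] 0.011511957146725562 [-0.13842469 -0.02184073]
turn [-0.   -0.04  0.04] shift cm [-0.14 -0.02  1.08]
```

View pics/c4.png

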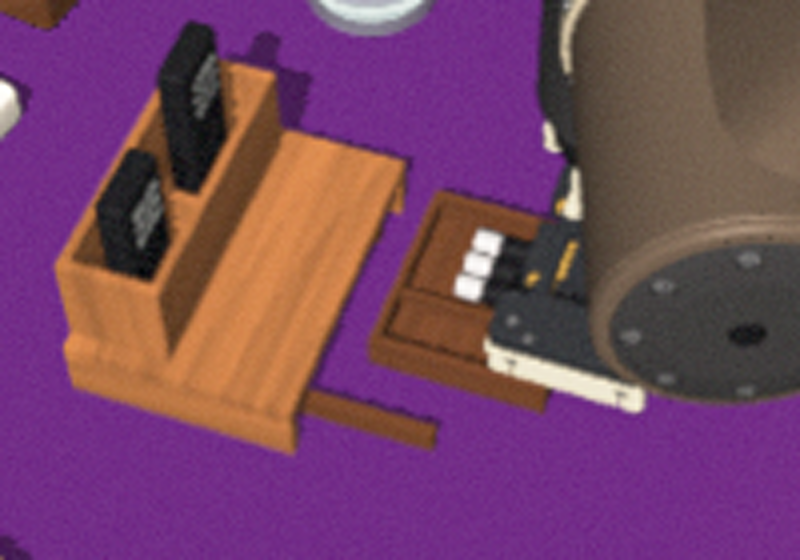

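The crop shows the tray level and parallel to the strip. Its nose-left corner at (372,350) is well right of the strip, which runs from (312,392) to (436,426), and the nose is still outside the bay. Now I'll lower it and close in.

servo_tool(targets=[{"angular": [0, 0, 0], "xyz": [0, 0, 0.5], "claw": 0}, {"angular": [0, 0, 0], "xyz": [0, 0, 0.5], "claw": 0}, {"angular": [0, 0, 0], "xyz": [0, 0, 0.05], "claw": 0}, {"angular": [0, 0, 0], "xyz": [0, 0.5, 0], "claw": 0}, {"angular": [0, 0, 0], "xyz": [0, 0.5, 0], "claw": 0}, {"angular": [0, 0, 0], "xyz": [0, 0.3, 0], "claw": 0}, {"angular": [0, 0, 0], "xyz": [0, 0.2, 0], "claw": 0}, {"angular": [0, 0, 0], "xyz": [0, 0, 0], "claw": 0}, {"angular": [0, 0, 0], "xyz": [0, 0, 0], "claw": 0}])

```text
t: 5.75
eef_pos: [0.5068, 0.0771, 0.042]
ee_rot: [3.142, 0.0, -2.994]
force: [-0.8, -0.5, -1.8]
width: 0.0115
gripper_force: 49.9
```

servo_tool(targets=[{"angular": [0, 0, 0], "xyz": [0, 0.1, 0], "claw": 0}, {"angular": [0, 0, 0], "xyz": [0, 0.1, 0], "claw": 0}, {"angular": [0, 0, 0], "xyz": [0, 0.1, 0], "claw": 0}, {"angular": [0, 0, 0], "xyz": [0, 0, 0], "claw": 0}])

```text
t: 6.15
eef_pos: [0.5063, 0.08, 0.042]
ee_rot: [3.142, 0.0, -2.994]
force: [0.6, -0.0, -1.8]
width: 0.0117
gripper_force: 49.9
```

servo_tool(targets=[{"angular": [0, 0, 0], "xyz": [0, 0.1, 0], "claw": 0}, {"angular": [0, 0, 0], "xyz": [0, 0.1, 0], "claw": 0}, {"angular": [0, 0, 0], "xyz": [0, 0, 0], "claw": 0}])

```text
t: 6.45
eef_pos: [0.5061, 0.082, 0.042]
ee_rot: [3.142, 0.0, -2.994]
force: [0.1, 0.8, -2.4]
width: 0.0119
gripper_force: 49.9
```

servo_tool(targets=[{"angular": [0, 0, 0], "xyz": [0, 0.1, 0], "claw": 0}, {"angular": [0, 0, 0], "xyz": [0, 0, 0], "claw": 0}])

```text
t: 6.65
eef_pos: [0.5059, 0.083, 0.042]
ee_rot: [3.142, 0.0, -2.994]
force: [1.4, 0.1, -2.3]
width: 0.0117
gripper_force: 49.9
```

servo_tool(targets=[{"angular": [0, 0, 0], "xyz": [0, 0.1, 0], "claw": 0}, {"angular": [0, 0, 0], "xyz": [0, 0, 0], "claw": 0}])

```text
t: 6.85
eef_pos: [0.5058, 0.084, 0.042]
ee_rot: [3.142, 0.0, -2.994]
force: [-0.4, 0.3, -2.7]
width: 0.0116
gripper_force: 49.9
```

servo_tool(targets=[{"angular": [0, 0, 0], "xyz": [0, 0.1, 0], "claw": 0}, {"angular": [0, 0, 0], "xyz": [0, 0, 0], "claw": 0}])

```text
t: 7.05
eef_pos: [0.5056, 0.085, 0.042]
ee_rot: [-3.142, 0.0, -2.994]
force: [-0.6, -0.2, -1.9]
width: 0.0119
gripper_force: 49.9
```

servo_tool(targets=[{"angular": [0, 0, 0], "xyz": [0, 0.1, 0], "claw": 0}, {"angular": [0, 0, 0], "xyz": [0, 0, 0], "claw": 0}])

```text
t: 7.25
eef_pos: [0.5055, 0.086, 0.042]
ee_rot: [3.142, 0.0, -2.994]
force: [-0.4, -0.2, -3.9]
width: 0.0118
gripper_force: 49.9
```

servo_tool(targets=[{"angular": [0, 0, 0], "xyz": [0, 0.05, 0], "claw": 0}, {"angular": [0, 0, 0], "xyz": [0, 0, 0], "claw": 0}])

```text
t: 7.45
eef_pos: [0.5054, 0.0864, 0.0419]
ee_rot: [-3.142, -0.0, -2.994]
force: [1.0, -0.5, -1.9]
width: 0.0115
gripper_force: 49.9
```

servo_tool(targets=[{"angular": [0, 0, 0], "xyz": [0, 0.08, 0], "claw": 0}, {"angular": [0, 0, 0], "xyz": [0, 0, 0], "claw": 0}])

```text
t: 7.65
eef_pos: [0.5053, 0.0872, 0.042]
ee_rot: [3.142, 0.0, -2.994]
force: [-0.4, 0.5, -2.3]
width: 0.0118
gripper_force: 49.9
```

servo_tool(targets=[{"angular": [0, 0, 0], "xyz": [0, 0.08, 0], "claw": 0}, {"angular": [0, 0, 0], "xyz": [0, 0, 0], "claw": 0}])

```text
t: 7.85
eef_pos: [0.505, 0.0876, 0.042]
ee_rot: [-3.141, -0.0, -2.994]
force: [0.5, -3.3, -1.4]
width: 0.0118
gripper_force: 49.9
```

```bash
python3 - <<'E'
from h import *
s=monitor.get_state();print(s['force'],s['moment'],inH(s['eef_pos']))
a=grab('top','top3')['color'][215:300,205:320]
cv2.imwrite('pics/c5.png',cv2.resize(a,None,fx=6,fy=6,interpolation=cv2.INTER_CUBIC))
E
```

```text
[ 0.45034463 -3.2910735  -1.39720462] [-1.02194061 -0.08448205 -0.16776078] [-0.13830156  0.00351848]
```

View pics/c5.png

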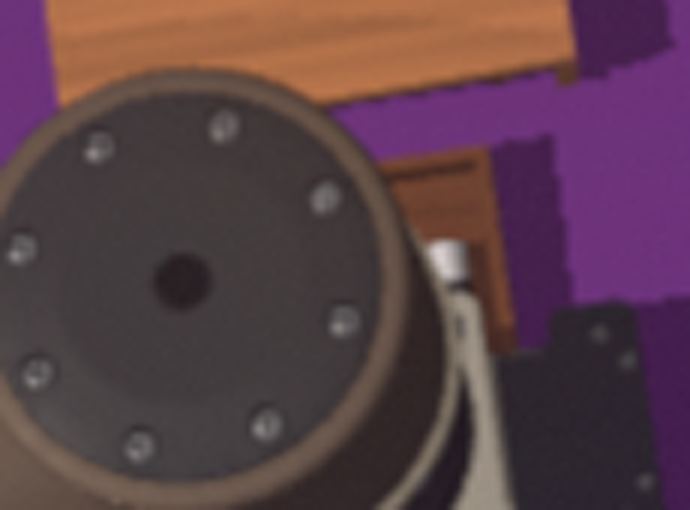

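The picture shows the tray's nose still just in front of the deck and square to it, with its right corner at (488,150). Contact is 3.3 N sideways, so the strip's inner face is at about y = 58 mm. Next I slide forward in chunks.

servo_tool(targets=[{"angular": [0, 0, 0], "xyz": [-0.3, 0, 0], "claw": 0}, {"angular": [0, 0, 0], "xyz": [-0.3, 0, 0], "claw": 0}, {"angular": [0, 0, 0], "xyz": [-0.3, 0, 0], "claw": 0}, {"angular": [0, 0, 0], "xyz": [-0.3, 0, 0], "claw": 0}, {"angular": [0, 0, 0], "xyz": [-0.3, 0, 0], "claw": 0}, {"angular": [0, 0, 0], "xyz": [0, 0, 0], "claw": 0}])

```text
t: 8.5
eef_pos: [0.5201, 0.0899, 0.0417]
ee_rot: [-3.141, -0.001, -2.994]
force: [-0.1, -5.1, -4.7]
width: 0.0118
gripper_force: 49.9
```

servo_tool(targets=[{"angular": [0, 0, 0], "xyz": [-0.2, -0.03, -0.02], "claw": 0}, {"angular": [0, 0, 0], "xyz": [-0.3, 0, 0], "claw": 0}, {"angular": [0, 0, 0], "xyz": [-0.3, 0, 0], "claw": 0}, {"angular": [0, 0, 0], "xyz": [0, 0, 0], "claw": 0}])

```text
t: 8.9
eef_pos: [0.5285, 0.0911, 0.0422]
ee_rot: [3.142, 0.0, -2.994]
force: [-0.5, -4.4, -2.6]
width: 0.0119
gripper_force: 49.9
```

```bash
python3 - <<'E'
from h import *
s=monitor.get_state();print(s['eef_pos'],s['force'],s['moment'],inH(s['eef_pos']))
E
```

```text
[0.52845818 0.09113763 0.04220296] [-0.51534997 -4.41656745 -2.63474693] [-1.75275982  0.50093546 -0.12250729] [-0.11455622  0.00356666]
```

servo_tool(targets=[{"angular": [0, 0, 0], "xyz": [-0.3, -0.02, 0], "claw": 0}, {"angular": [0, 0, 0], "xyz": [-0.3, 0, 0], "claw": 0}, {"angular": [0, 0, 0], "xyz": [-0.3, 0, 0], "claw": 0}, {"angular": [0, 0, 0], "xyz": [-0.3, 0, 0], "claw": 0}, {"angular": [0, 0, 0], "xyz": [-0.3, 0, 0], "claw": 0}, {"angular": [0, 0, 0], "xyz": [0, 0, 0], "claw": 0}])

```text
t: 9.5
eef_pos: [0.5436, 0.0934, 0.0422]
ee_rot: [3.141, 0.001, -2.994]
force: [0.5, -2.1, -3.0]
width: 0.0117
gripper_force: 49.9
```

servo_tool(targets=[{"angular": [0, 0, 0], "xyz": [-0.4, 0, 0], "claw": 0}, {"angular": [0, 0, 0], "xyz": [-0.4, 0, 0], "claw": 0}, {"angular": [0, 0, 0], "xyz": [-0.4, 0, 0], "claw": 0}, {"angular": [0, 0, 0], "xyz": [-0.4, 0, 0], "claw": 0}, {"angular": [0, 0, 0], "xyz": [-0.4, 0, 0], "claw": 0}, {"angular": [0, 0, 0], "xyz": [0, 0, 0], "claw": 0}])

```text
t: 10.1
eef_pos: [0.5637, 0.0964, 0.0423]
ee_rot: [3.141, 0.001, -2.994]
force: [0.2, 0.0, -2.2]
width: 0.0118
gripper_force: 49.9
```

Sideways contact is lost, so I ease back left slightly as I advance.

servo_tool(targets=[{"angular": [0, 0, 0], "xyz": [-0.2, 0.03, 0], "claw": 0}, {"angular": [0, 0, 0], "xyz": [-0.4, 0.03, 0], "claw": 0}, {"angular": [0, 0, 0], "xyz": [-0.4, 0, 0], "claw": 0}, {"angular": [0, 0, 0], "xyz": [0, 0, 0], "claw": 0}])

```text
t: 10.5
eef_pos: [0.573, 0.0981, 0.0421]
ee_rot: [-3.141, 0.0, -2.994]
force: [0.0, -1.6, -2.4]
width: 0.0119
gripper_force: 49.9
```

```bash
python3 - <<'E'
from h import *
s=monitor.get_state();print(s['eef_pos'],s['force'],s['moment'],inH(s['eef_pos']))
E
```

```text
[0.57301359 0.09807864 0.04213989] [ 0.03293998 -1.56550821 -2.4068217 ] [-0.69599635 -0.15459578 -0.03448787] [-0.06946466  0.00390222]
```

servo_tool(targets=[{"angular": [0, 0, 0], "xyz": [-0.4, 0.02, 0], "claw": 0}, {"angular": [0, 0, 0], "xyz": [-0.4, 0, 0], "claw": 0}, {"angular": [0, 0, 0], "xyz": [-0.4, 0, 0], "claw": 0}, {"angular": [0, 0, 0], "xyz": [-0.4, 0, 0], "claw": 0}, {"angular": [0, 0, 0], "xyz": [-0.4, 0, 0], "claw": 0}, {"angular": [0, 0, 0], "xyz": [0, 0, 0], "claw": 0}])

```text
t: 11.1
eef_pos: [0.593, 0.1014, 0.0421]
ee_rot: [3.141, 0.001, -2.994]
force: [0.8, -1.5, -2.9]
width: 0.0117
gripper_force: 49.9
```

servo_tool(targets=[{"angular": [0, 0, 0], "xyz": [-0.4, 0, 0], "claw": 0}, {"angular": [0, 0, 0], "xyz": [-0.4, 0, 0], "claw": 0}, {"angular": [0, 0, 0], "xyz": [-0.4, 0, 0], "claw": 0}, {"angular": [0, 0, 0], "xyz": [0, 0, 0], "claw": 0}])

```text
t: 11.5
eef_pos: [0.6049, 0.1033, 0.0423]
ee_rot: [3.141, 0.001, -2.994]
force: [0.2, 0.0, -1.8]
width: 0.0117
gripper_force: 49.9
```

servo_tool(targets=[{"angular": [0, 0, 0], "xyz": [-0.3, 0.03, 0], "claw": 0}, {"angular": [0, 0, 0], "xyz": [-0.3, 0.02, 0], "claw": 0}, {"angular": [0, 0, 0], "xyz": [-0.3, 0, 0], "claw": 0}, {"angular": [0, 0, 0], "xyz": [-0.2, 0, 0], "claw": 0}, {"angular": [0, 0, 0], "xyz": [0, 0, 0], "claw": 0}])

```text
t: 12.0
eef_pos: [0.6152, 0.105, 0.0421]
ee_rot: [-3.142, 0.0, -2.994]
force: [0.2, -1.9, -3.7]
width: 0.0116
gripper_force: 49.9
```

servo_tool(targets=[{"angular": [0, 0, 0], "xyz": [-0.1, 0, 0], "claw": 0}, {"angular": [0, 0, 0], "xyz": [-0.1, 0, 0], "claw": 0}, {"angular": [0, 0, 0], "xyz": [-0.1, 0, 0], "claw": 0}, {"angular": [0, 0, 0], "xyz": [0, 0, 0], "claw": 0}])

```text
t: 12.4
eef_pos: [0.6179, 0.1055, 0.0422]
ee_rot: [-3.142, 0.0, -2.994]
force: [1.0, -1.1, -2.5]
width: 0.0118
gripper_force: 49.9
```

servo_tool(targets=[{"angular": [0, 0, 0], "xyz": [-0.1, 0, 0], "claw": 0}, {"angular": [0, 0, 0], "xyz": [-0.1, 0, 0], "claw": 0}, {"angular": [0, 0, 0], "xyz": [0, 0, 0], "claw": 0}])

```text
t: 12.7
eef_pos: [0.62, 0.1058, 0.0422]
ee_rot: [3.142, 0.0, -2.994]
force: [-0.1, -1.1, -2.3]
width: 0.0117
gripper_force: 49.9
```

servo_tool(targets=[{"angular": [0, 0, 0], "xyz": [-0.1, 0, 0], "claw": 0}, {"angular": [0, 0, 0], "xyz": [0, 0, 0], "claw": 0}])

```text
t: 12.9
eef_pos: [0.6209, 0.106, 0.0421]
ee_rot: [3.142, 0.0, -2.994]
force: [0.4, -1.2, -2.3]
width: 0.0118
gripper_force: 49.9
```

servo_tool(targets=[{"angular": [0, 0, 0], "xyz": [-0.1, 0, 0], "claw": 0}, {"angular": [0, 0, 0], "xyz": [0, 0, 0], "claw": 0}])

```text
t: 13.1
eef_pos: [0.6219, 0.1061, 0.0422]
ee_rot: [3.142, 0.0, -2.994]
force: [0.2, -1.0, -2.7]
width: 0.012
gripper_force: 49.9
```

servo_tool(targets=[{"angular": [0, 0, 0], "xyz": [-0.1, 0, 0], "claw": 0}, {"angular": [0, 0, 0], "xyz": [0, 0, 0], "claw": 0}])

```text
t: 13.3
eef_pos: [0.6229, 0.1063, 0.0422]
ee_rot: [3.142, 0.0, -2.994]
force: [-1.4, -1.6, -2.7]
width: 0.0117
gripper_force: 49.9
```

servo_tool(targets=[{"angular": [0, 0, 0], "xyz": [-0.08, 0, 0], "claw": 0}, {"angular": [0, 0, 0], "xyz": [0, 0, 0], "claw": 0}])

```text
t: 13.5
eef_pos: [0.6237, 0.1064, 0.0422]
ee_rot: [3.142, 0.0, -2.994]
force: [-0.3, -1.4, -2.3]
width: 0.0115
gripper_force: 49.9
```

servo_tool(targets=[{"angular": [0, 0, 0], "xyz": [-0.08, 0, 0], "claw": 0}, {"angular": [0, 0, 0], "xyz": [0, 0, 0], "claw": 0}])

```text
t: 13.7
eef_pos: [0.624, 0.1064, 0.0421]
ee_rot: [-3.142, -0.001, -2.994]
force: [-2.5, -0.8, -0.9]
width: 0.0117
gripper_force: 49.8
```

servo_tool(targets=[{"angular": [0, 0, 0], "xyz": [-0.06, 0, 0], "claw": 0}, {"angular": [0, 0, 0], "xyz": [0, 0, 0], "claw": 0}])

```text
t: 13.9
eef_pos: [0.6241, 0.1062, 0.042]
ee_rot: [-3.141, -0.002, -2.994]
force: [-4.7, -2.0, -0.7]
width: 0.0117
gripper_force: 49.8
```

servo_tool(targets=[{"angular": [0, 0, 0], "xyz": [-0.05, 0, 0], "claw": 0}, {"angular": [0, 0, 0], "xyz": [0, 0, 0], "claw": 0}])

```text
t: 14.1
eef_pos: [0.6243, 0.1061, 0.0419]
ee_rot: [-3.141, -0.002, -2.994]
force: [-6.1, -2.8, 1.6]
width: 0.0116
gripper_force: 49.8
```

servo_tool(targets=[{"angular": [0, 0, 0], "xyz": [0.02, -0.01, 0.1], "claw": 0}, {"angular": [0, 0, 0], "xyz": [0, 0, 0.1], "claw": 0}, {"angular": [0, 0, 0], "xyz": [0, 0, 0.1], "claw": 0}, {"angular": [0, 0, 0], "xyz": [0, 0, 0], "claw": 0}])

```text
t: 14.5
eef_pos: [0.6243, 0.1062, 0.039]
ee_rot: [-3.141, -0.002, -2.994]
force: [-5.8, -0.4, -0.4]
width: 0.0117
gripper_force: 49.8
```

servo_tool(targets=[{"angular": [0, 0, 0], "xyz": [0, 0, 0.07], "claw": 0}, {"angular": [0, 0, 0], "xyz": [0, 0, 0], "claw": 0}])

```text
t: 14.7
eef_pos: [0.6243, 0.1062, 0.0384]
ee_rot: [-3.141, -0.002, -2.994]
force: [-5.1, -1.4, 0.2]
width: 0.0115
gripper_force: 49.8
```

servo_tool(targets=[{"angular": [0, 0, 0], "xyz": [0, 0, 0.05], "claw": 0}, {"angular": [0, 0, 0], "xyz": [0, 0, 0], "claw": 0}])

```text
t: 14.9
eef_pos: [0.6243, 0.1062, 0.038]
ee_rot: [-3.141, -0.002, -2.994]
force: [-6.7, -0.8, 2.1]
width: 0.0118
gripper_force: 49.8
```

servo_tool(targets=[{"angular": [0, 0, 0], "xyz": [0, 0, 0.03], "claw": 0}, {"angular": [0, 0, 0], "xyz": [0, 0, 0], "claw": 2.5}, {"angular": [0, 0, 0], "xyz": [0, 0, 0], "claw": 4}, {"angular": [0, 0, 0], "xyz": [0, 0, 0], "claw": 4.5}, {"angular": [0, 0, 0], "xyz": [0, 0, 0], "claw": 4.5}])

```text
t: 15.4
eef_pos: [0.6258, 0.1068, 0.0379]
ee_rot: [3.141, 0.001, -2.994]
force: [-0.2, -0.2, 0.5]
width: 0.0384
gripper_force: 0.0
```

servo_tool(targets=[{"angular": [0, 0, 0], "xyz": [0, 0, -0.5], "claw": 4.5}, {"angular": [0, 0, 0], "xyz": [0, 0, -2], "claw": 4.5}, {"angular": [0, 0, 0], "xyz": [0, 0, -3], "claw": 4.5}, {"angular": [0, 0, 0], "xyz": [2, -2, -4], "claw": 4.5}, {"angular": [0, 0, 0], "xyz": [2, -4, -4], "claw": 4.5}, {"angular": [0, 0, 0], "xyz": [1, -4, -2], "claw": 4.5}, {"angular": [0, 0, 0], "xyz": [1, -4, 0], "claw": 4.5}, {"angular": [0, 0, 0], "xyz": [0, -4, 0], "claw": 4.5}, {"angular": [0, 0, 0], "xyz": [0, -4, 0], "claw": 4.5}, {"angular": [0, 0, 0], "xyz": [0, -4, 0], "claw": 4.5}, {"angular": [0, 0, 0], "xyz": [0, 0, 0], "claw": 4.5}])

```text
t: 16.5
eef_pos: [0.6066, -0.1565, 0.1862]
ee_rot: [-3.141, 0.0, -2.998]
force: [-0.1, 1.6, 0.2]
width: 0.045
gripper_force: 0.0
```

```bash
python3 - <<'E'
from h import *
a=grab('top','top5')['color'][150:280,195:315]; b=grab('side','side5')['color'][215:345,190:320]
z=lambda i,w:cv2.resize(i,(w,390),interpolation=cv2.INTER_CUBIC)
cv2.imwrite('pics/c6.png',np.hstack([z(a,360),z(b,390)]))
E
```

```text
(no output)
```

View pics/c6.png

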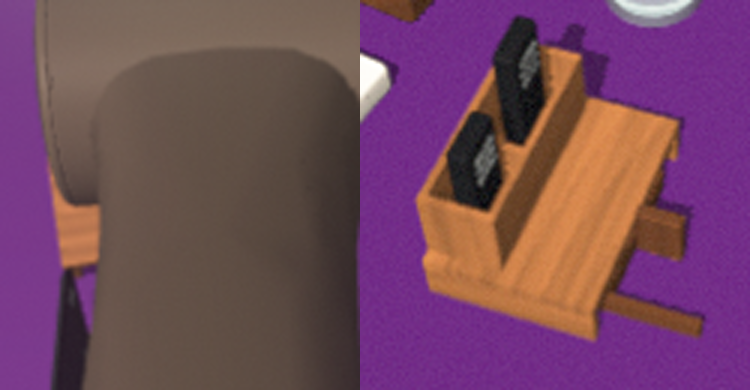

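The tray is in the bay under the deck, with the pull end's top corner at crop (686,213). I'll compare that with the predicted home position.

```bash
python3 - <<'E'
from h import *
d=load('side5')
for e in (0,-.004):
  for y in(.0095,-.0025): print((proj(d,[*H(-.036+e,y),.046])-[190,215])*3+[360,0])
print(proj(d,[*H(-.036,.0095),0])*3-[570-360,645])
E
```

```text
[681.49178245 223.64005609]
[687.27299901 210.84276828]
[686.7214403  225.19308182]
[692.4712397  212.37520889]
[682.08624216 259.3525847 ]
```

```bash
python3 -c "
from station import order
print(order.job_done())"
```

```text
the job is handed in; nothing more can be done
None
```

The battery tray is fully home in the bay, flat on the table and released. I felt the back stop at about 6 N, the highest contact force I read was about 7 N, and the robot's clock stood at about 17 s when I handed the job in.

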